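# Seat the tone bars by touch, longest to shortest

## Task

Four dark wooden tone bars stand a little proud on the pins of their pale sounding boxes. With a fingertip, press each bar gently straight down until it is fully home on its felt, one after another in order of length, the longest first and the shortest last. Do not lift, tip or shift the boxes, and leave everything else on the bench where it is.

Things in the scene. Friction and masses are not known exactly. Their poses are not given: they have to be found in the camera images.
- bar_longest (a joint): how far the longest bar is down on its pins, m: 0 to 0.002 at the start (proud), 0.010 fully home. Slides straight down at about 4 N wherever pressed, and stays; a push of 8 to 12 N seats it surely. Measured from its felt pads, which give 1 mm per 4 N (so they sink 1 mm before the bar slides, more once it is home) and spring back when let go. Over 30 N spoils the felt
- top_longest (a point): middle of the top face of the longest bar: a dark wooden bar 200 mm long (its x), 32 mm wide, 14 mm thick, level, with two small dark pin holes 112 mm apart. Top face 78 mm above the table when standing proud (joint 0), 68 mm when home. This point moves with the bar
- box_longest: the pale wooden sounding box that carries the longest bar: 172 mm long (its x, along the bar), 50 mm wide, 46 mm high plus 8 mm felt pads, loose on the table, 0.3 to 0.6 kg; origin at the centre of its underside, z up
- bar_second (a joint): how far the second-longest bar is down on its pins, m: 0 to 0.002 at the start (proud), 0.010 fully home. Slides straight down at about 4 N wherever pressed, and stays; a push of 8 to 12 N seats it surely. Measured from its felt pads, which give 1 mm per 4 N (so they sink 1 mm before the bar slides, more once it is home) and spring back when let go. Over 30 N spoils the felt
- top_second (a point): middle of the top face of the second-longest bar: a dark wooden bar 160 mm long (its x), 32 mm wide, 14 mm thick, level, with two small dark pin holes 90 mm apart. Top face 78 mm above the table when standing proud (joint 0), 68 mm when home. This point moves with the bar
- box_second: the pale wooden sounding box that carries the second-longest bar: 132 mm long (its x, along the bar), 50 mm wide, 46 mm high plus 8 mm felt pads, loose on the table, 0.3 to 0.6 kg; origin at the centre of its underside, z up
- bar_third (a joint): how far the third-longest bar is down on its pins, m: 0 to 0.002 at the start (proud), 0.010 fully home. Slides straight down at about 4 N wherever pressed, and stays; a push of 8 to 12 N seats it surely. Measured from its felt pads, which give 1 mm per 4 N (so they sink 1 mm before the bar slides, more once it is home) and spring back when let go. Over 30 N spoils the felt
- top_third (a point): middle of the top face of the third-longest bar: a dark wooden bar 120 mm long (its x), 32 mm wide, 14 mm thick, level, with two small dark pin holes 67 mm apart. Top face 78 mm above the table when standing proud (joint 0), 68 mm when home. This point moves with the bar
- box_third: the pale wooden sounding box that carries the third-longest bar: 92 mm long (its x, along the bar), 50 mm wide, 46 mm high plus 8 mm felt pads, loose on the table, 0.3 to 0.6 kg; origin at the centre of its underside, z up
- bar_shortest (a joint): how far the shortest bar is down on its pins, m: 0 to 0.002 at the start (proud), 0.010 fully home. Slides straight down at about 4 N wherever pressed, and stays; a push of 8 to 12 N seats it surely. Measured from its felt pads, which give 1 mm per 4 N (so they sink 1 mm before the bar slides, more once it is home) and spring back when let go. Over 30 N spoils the felt
- top_shortest (a point): middle of the top face of the shortest bar: a dark wooden bar 90 mm long (its x), 32 mm wide, 14 mm thick, level, with two small dark pin holes 50 mm apart. Top face 78 mm above the table when standing proud (joint 0), 68 mm when home. This point moves with the bar
- box_shortest: the pale wooden sounding box that carries the shortest bar: 62 mm long (its x, along the bar), 50 mm wide, 46 mm high plus 8 mm felt pads, loose on the table, 0.3 to 0.6 kg; origin at the centre of its underside, z up
- glue: white glue bottle, round, 36 mm across and 110 mm tall, standing between the blocks; origin at the centre of its underside; loose, to be left alone
- wax_jar: amber jar with a steel cap, 38 mm across and 50 mm tall, standing between the blocks; origin at the centre of its underside; loose, to be left alone
- brass_weight: turned brass weight, 38 mm across and 65 mm tall, standing between the blocks; origin at the centre of its underside; loose, to be left alone
- sanding_block: cork sanding block 112 x 62 x 30 mm, lying near the robot; origin at the centre of its underside; loose, to be left alone
- wood_plane: wooden hand plane 240 mm long (its y), 65 wide, 32 high, its iron rising to about 95 mm, beyond the blocks; origin at the centre of its underside; loose, to be left alone
- mallet: wooden mallet lying beyond the blocks, head 52 mm across and 90 mm long, handle 200 mm towards its +y; origin under the head; loose, to be left alone
- spare_box: an empty sounding box without any bar, 130 mm long (its y), 50 wide, 54 high, beyond the blocks; origin at the centre of its underside; loose, to be left alone
Things that resemble listed ones, but are neither listed nor needed, are in the scene too. Leave any green look-alike of the box_third alone. What is shaped like the box_longest but pink is not meant.

How it is judged:
By the outcome, as a careful person would: the job done as asked, in the order asked, and still so for the second after the job is handed in, with the robot touching nothing.
It also fails if it takes over 58 s, if anything falls off the work surface, if the arm or the gripper's body presses on something with over 40 N, if the wrist force passes 120 N, or if a joint passes its speed limit or range.

## Robot

A 7-joint arm with a two-finger parallel gripper is mounted at the origin on the work surface. World frame = base frame: x ahead of the robot, y to its left, z up, the work surface at z = 0. Lengths are in m, angles in degrees, forces in N, time in s.
With the tool pointing down it reaches from about 0.425 to 0.875 m from the base axis. Payload 4.7 kg.
Tool frame: the origin (TCP) lies at the very end of the fingers, on their centre line; the grasp point (between the pads) lies 19 mm behind it; z points along the fingers, y is the line along which they close (so a half turn about z gives the same grasp; the last joint's range is limited). The gripper opens to 87 mm and grips with 3 to 60 N. Pads are 19 mm wide; open, the fingers measure 117 mm over their backs; the gripper's body (75 mm by 190 mm) begins 51 mm behind the grasp point.
Start: joints at [-68.348, 18.392, -4.016, 83.108, 1.295, 78.541, -3.26], TCP at [0.231, 0.607, 0.223] pointing down, gripper open.
Joint ranges: [-163.93, 163.93], [-17.29, 119.83], [-79.2, 71.16], [3.27, 140.29], [-89.18, 269.18], [5.43, 117.66], [-154.24, 154.24]. Speed limits (degrees/s): [147.25, 147.25, 180, 180, 180, 180, 180].

## Interface

Orientations are given as [roll, pitch, yaw] about the fixed x, y, z axes, in that order (R = Rz(yaw) Ry(pitch) Rx(roll)).
In Python, from cell import get_obs, eyes, env gives the robot as it stands.
- The arm moves only by the tool servo_tool, never from a script. Its argument "series" is a list that holds one entry, the list of rows, each a list of 7 numbers: the shift along the tool's x, y, z in units of 300 mm (1.0 is 300 mm), then the turn, a rotation vector about the tool's x, y, z in units of pi rad (1.0 is pi rad), then the opening, from 0 (shut) to 1 (fully open). In form: [[[tx, ty, tz, wx, wy, wz, gripper], ...]]. A call has 1 to 12 rows; each row is the pose to reach, as a shift and turn from the pose commanded when the call began, along the tool's axes at that moment, turning the shorter way round; what a row does not reach only later rows make up. A row lasts 1/12 s, in which the tool goes at most 41.7 mm and 7.16 degrees, less where a joint would pass 70% of its speed; a pose out of reach is approached as far as the arm can. A call with a number of a shift or a turn outside -1 to 1 is refused whole. A call with a gripper value outside its range is refused whole. The fingers move at their own pace and stop on an object; "grip_force" is the grip in N (left out, the last holds). Time passes only in rows, so rows that repeat a pose let the fingers close. It gives the time, the measured TCP pose, the force, the opening and the grip force at its end, in the units of the state.
- get_obs(): the state, without advancing time (a new reading comes with each control period).
- eyes.read_camera(name): name is "scene" or "top"; returns a dict with "frame" (420x560x3 uint8, red, green, blue), "depth" (420x560 float32, m along the optical axis (not along the pixel's ray), 0 where there is no reading), "fx", "fy", "cx", "cy" (pixels), "distortion" ([k1, k2, p1, p2, k3] as OpenCV has them; the pictures are not rectified), "origin" and "rotation" of the camera in the world. Camera axes: x right, y down, z forward; pixel columns grow to the right and rows downward; lengths in m; the calibration is good to about 2 mm. A picture is of the moment at which its call begins.
- env.sign_off(): hands the job in; it is judged then, once.
The state is a dict: "time_s": time; "qpos": joint angles; "joint_velocities": joint speeds; "effort": joint torques, N m; "tool_pos": TCP position; "tool_rot": TCP orientation; "force": force on the tool from outside, world axes, zero at the start; "wrist_torque": the same for the moment, N m; "grip_width": finger opening in m; "grasp_force": force on a finger pad.
Only numpy, scipy, OpenCV 4.12 (cv2) and the standard library are available. Lean on these libraries where they do the work, as an engineer would, in place of code of your own. Each camera call takes 0.05 s, during which the arm holds its last target. There are 200 camera calls.

## Working session

There is one attempt and no reset: what is moved stays moved. The work goes in short steps, Python scripts to look and compute and a tool call to move; the robot and the scene stay as the last step left them, time stands still between calls to the robot, and variables do not carry over. Pictures are saved under pics/ and viewed, at most 10 in all, crops included, and the job is handed in when it is done.

Besides the shell and the picture viewer there is one more tool, called after ">>>" as name([rows], argument=value, ...), one row to a line, values as JSON. servo_tool: Moves the arm, as the interface text tells. Shifts and turns lie within -1 to 1; 1 stands for 300 mm of shift or pi rad of turn. Its arguments: {"type":"object","properties":{"series":{"type":"array"},"grip_force":{"type":"number"}},"required":["series"]}

```bash
mkdir -p pics
python3 - <<'E'
from cell import get_obs, eyes, env
import cv2,numpy as np
for n in("top","scene"):
    c=eyes.read_camera(n)
    np.savez(f"{n}0.npz",**c)
    cv2.imwrite(f"pics/{n}0.png",c["frame"][:,:,::-1])
    print(n,c["fx"],c["cx"],c["cy"],c["distortion"],c["origin"],np.round(c["rotation"],3).tolist())
o=get_obs();print(o["time_s"],o["tool_pos"],o["tool_rot"],o["force"])
E
```

```text
top 441.5735710757209 276.10376862662326 207.54028838452544 [-0.07418161  0.          0.          0.          0.        ] [0.38151746 0.04920161 1.33550152] [-175.066, -0.006, -91.106]
scene 453.2616277712876 284.400214258157 209.6117352061564 [-0.06312795  0.          0.          0.          0.        ] [ 0.95372167 -0.49181576  0.84145339] [-135.724, 0.352, 38.335]
0.1 [0.23118276 0.60699504 0.22157438] [-1.79903968e+02  6.48523429e-03  1.59156090e+02] [-0.31344526 -1.05869237 -0.62596502]
```

View pics/top0.png

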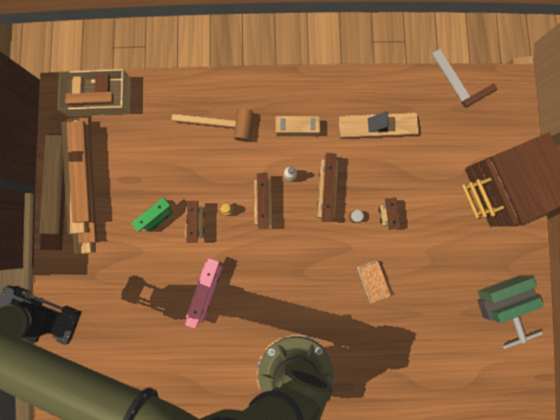

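View pics/scene0.png

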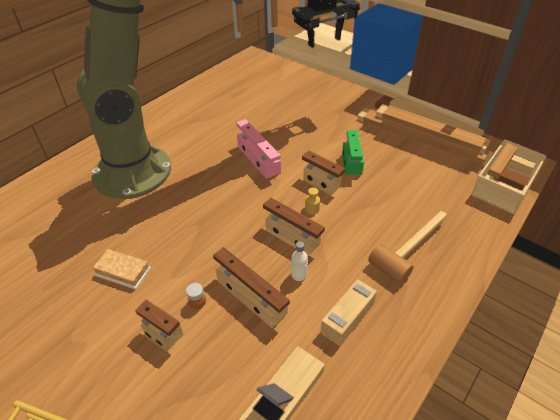

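Top view: candidate bars are at (328,188), (262,200), (193,222) and (392,213), all dark. By length they are longest, second, third and shortest. Green (152,214) and pink (204,293) are the look-alikes to leave alone. The scene view agrees: bars at (250,277), (293,217), (323,163) and (158,318). The glue bottle stands beside the longest bar. Next I measure the bar tops and make an enlarged crop.

```bash
cat > h.py <<'E'
import cv2,numpy as np
from scipy.spatial.transform import Rotation as R
def cloud(c):
    v,u=np.mgrid[0:420,0:560]
    K=np.array([[c["fx"],0,c["cx"]],[0,c["fy"],c["cy"]],[0,0,1.]])
    p=cv2.undistortPoints(np.stack([u,v],-1).reshape(-1,1,2).astype(float),K,c["distortion"]).reshape(420,560,2)
    d=c["depth"][...,None]
    return np.concatenate([p*d,d],-1)@R.from_euler("xyz",c["rotation"],degrees=True).as_matrix().T+c["origin"]
def bars(c):
    P=cloud(c);hsv=cv2.cvtColor(c["frame"],cv2.COLOR_RGB2HSV)
    m=((P[...,2]>.058)&(P[...,2]<.092)&(P[...,0]>.35)&(P[...,0]<.75)&(abs(P[...,1])<.4)).astype(np.uint8)
    n,l,s,ce=cv2.connectedComponentsWithStats(m)
    for i in range(1,n):
        if s[i,4]<60: continue
        q=P[l==i]; r=cv2.minAreaRect((q[:,:2]*1000).astype(np.float32))
        print("px",ce[i].round(),"n",s[i,4],"hsv",np.median(hsv[l==i],0),"ctr",np.round(r[0],1),"size",np.round(r[1],1),"ang",round(r[2],1),"z",np.median(q[:,2]).round(4))
E
python3 - <<'E'
from h import *
for n in("top","scene"):
    print(n);c=np.load(f"{n}0.npz");bars(c)
c=np.load("top0.npz")
cv2.imwrite("pics/crop.png",cv2.resize(c["frame"][140:250,170:420,::-1],None,fx=3.2,fy=3.2,interpolation=cv2.INTER_CUBIC))
E
```

```text
top
px [381. 123.] n 122 hsv [15. 20. 88.] ctr [ 733.3 -266.9] size [33.1 31.4] ang 0.6 z 0.074
px [329. 188.] n 765 hsv [ 11. 145. 106.] ctr [ 547.7 -107. ] size [ 32.7 199.3] ang 84.8 z 0.0762
px [290. 173.] n 79 hsv [ 19.  53. 178.] ctr [591.3   3.6] size [33.5 29.2] ang 78.5 z 0.0731
px [262. 200.] n 617 hsv [ 11. 146. 109.] ctr [512.1  85.8] size [ 32.3 158.6] ang 88.9 z 0.0771
px [160. 207.] n 204 hsv [ 63.  134.5 167. ] ctr [497.7 385.3] size [33.3 58.9] ang 38.5 z 0.0774
px [392. 213.] n 377 hsv [ 11. 146. 108.] ctr [ 468.2 -287.7] size [90.7 33.6] ang 5.0 z 0.077
px [192. 222.] n 493 hsv [ 11. 147. 114.] ctr [455.7 289.6] size [ 33.1 118.9] ang 89.0 z 0.076
px [226. 208.] n 60 hsv [ 19. 163. 223.] ctr [492.8 192.2] size [23.2 22.8] ang 88.9 z 0.0642
scene
px [355. 152.] n 181 hsv [ 64. 154. 183.] ctr [500.3 384.8] size [32. 59.] ang 38.3 z 0.0784
px [323. 163.] n 501 hsv [ 12. 159. 145.] ctr [458.4 290.6] size [ 36.3 121. ] ang 88.7 z 0.0764
px [313. 192.] n 75 hsv [ 21. 164. 232.] ctr [496.7 194.8] size [24.8 24.6] ang 87.4 z 0.065
px [294. 217.] n 878 hsv [ 11. 160. 141.] ctr [514.6  87. ] size [ 34.9 160.6] ang 89.7 z 0.0773
px [252. 280.] n 1444 hsv [ 12. 160. 141.] ctr [ 549.9 -105.6] size [ 34.5 201.8] ang 84.6 z 0.0768
px [299. 258.] n 199 hsv [ 18.  58. 166.] ctr [599.    0.9] size [34.6 26.7] ang 42.9 z 0.0729
px [157. 317.] n 794 hsv [ 12. 160. 142.] ctr [ 469.8 -287.3] size [91.6 33.1] ang 5.1 z 0.0777
px [270. 390.] n 132 hsv [ 15.  34. 115.] ctr [ 734.8 -262.8] size [30.3 23.1] ang 0.1 z 0.0757
```

View pics/crop.png

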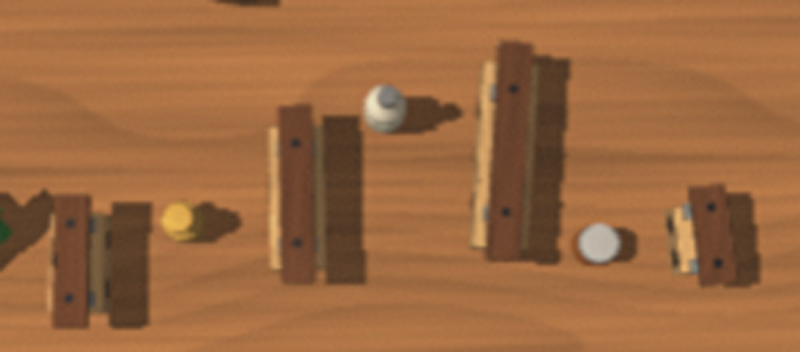

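The crop confirms four dark bars, with holes at the spacings expected. Their measured lengths are 199, 159, 119 and 91 mm, and none is green or pink. The average centres in mm are longest (549,-106), second (513.5,86.5), third (457,290) and shortest (469,-287.5). Moving now with the gripper closed.

>>> servo_tool([
  [[-0.92,-0.92,0.06,0,0,0.384,0],[-0.92,-0.92,0.06,0,0,0.384,0],[-0.92,-0.92,0.06,0,0,0.384,0],[-0.92,-0.92,0.06,0,0,0.384,0],[-0.92,-0.92,0.06,0,0,0.384,0],[-0.92,-0.92,0.06,0,0,0.384,0],[-0.92,-0.92,0.06,0,0,0.384,0],[-0.92,-0.92,0.06,0,0,0.384,0],[-0.92,-0.92,0.06,0,0,0.384,0],[-0.92,-0.92,0.06,0,0,0.384,0],[-0.92,-0.92,0.06,0,0,0.384,0],[-0.92,-0.92,0.06,0,0,0.384,0]],
], grip_force=20)

```text
time_s: 1.1
tool_pos: [0.3911, 0.2507, 0.2045]
tool_rot: [-180.0, -0.0, 90.0]
force: [-0.6, 0.5, -0.7]
grip_width: 0.0148
grasp_force: 0.0
```

>>> servo_tool([
  [[-1,0.526,0.18,0,0,0,0],[-1,0.526,0.18,0,0,0,0],[-1,0.526,0.18,0,0,0,0],[-1,0.526,0.18,0,0,0,0],[-1,0.526,0.18,0,0,0,0],[-1,0.526,0.18,0,0,0,0],[-1,0.526,0.18,0,0,0,0],[-1,0.526,0.18,0,0,0,0],[-1,0.526,0.18,0,0,0,0],[-1,0.526,0.18,0,0,0,0]],
])

```text
time_s: 1.93
tool_pos: [0.5497, -0.0509, 0.1496]
tool_rot: [-179.9, 0.1, 89.9]
force: [-0.5, 0.2, -0.8]
grip_width: 0.0004
grasp_force: 0.0
```

>>> servo_tool([
  [[-0.184,0,0,0,0,0,0],[-0.184,0,0,0,0,0,0],[-0.184,0,0.1,0,0,0,0],[-0.184,0,0.2,0,0,0,0],[-0.184,0,0.2,0,0,0,0],[-0.184,0,0.2,0,0,0,0]],
])

```text
time_s: 2.43
tool_pos: [0.548, -0.1007, 0.0894]
tool_rot: [-179.8, -0.1, 90.3]
force: [-0.1, 0.5, 0.7]
grip_width: 0.0007
grasp_force: 0.0
```

Run:
```python
from cell import get_obs, eyes
import cv2
c=eyes.read_camera("scene")
cv2.imwrite("pics/s1.png",cv2.resize(c["frame"][120:380,100:440,::-1],None,fx=2,fy=2))
o=get_obs();print(o["tool_pos"],o["force"])
```

```text
[ 0.54945962 -0.10148767  0.0909949 ] [0.3116661  0.54046169 1.60943221]
```

View pics/s1.png

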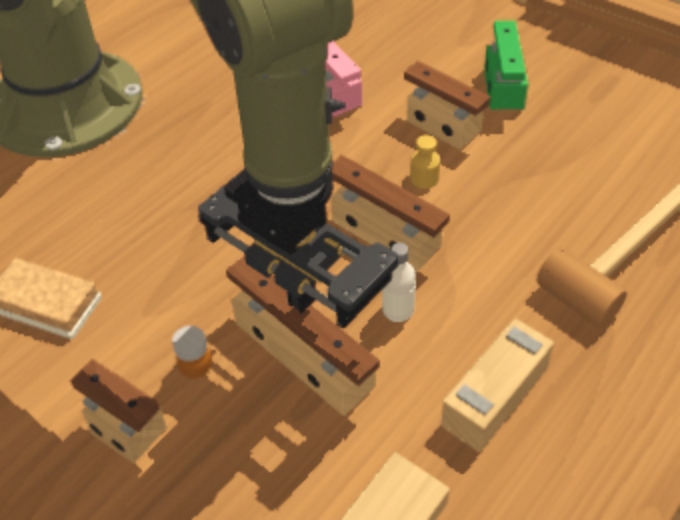

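The picture shows the closed fingertips at about (300,295) in the crop, over the middle of the longest bar. The gripper body clears the glue bottle at (400,290). Pressing slowly.

>>> servo_tool([
  [[-0.012,0,0,0,0,0,0],[-0.012,0,0.015,0,0,0,0],[-0.012,0,0.03,0,0,0,0],[-0.012,0,0.04,0,0,0,0],[-0.012,0,0.047,0,0,0,0],[-0.012,0,0.053,0,0,0,0],[-0.012,0,0.06,0,0,0,0],[-0.012,0,0.067,0,0,0,0],[-0.012,0,0.07,0,0,0,0],[-0.012,0,0.07,0,0,0,0]],
])

```text
time_s: 3.32
tool_pos: [0.5491, -0.1072, 0.0694]
tool_rot: [180.0, -0.0, 90.0]
force: [-0.8, 0.5, 3.3]
grip_width: 0.0004
grasp_force: 1.3
```

>>> servo_tool([
  [[0,0,0.003,0,0,0,0],[0,0,0.006,0,0,0,0],[0,0,0.008,0,0,0,0],[0,0,0.01,0,0,0,0],[0,0,0.01,0,0,0,0],[0,0,0.01,0,0,0,0]],
])

```text
time_s: 3.82
tool_pos: [0.5491, -0.1072, 0.0669]
tool_rot: [180.0, -0.0, 90.0]
force: [-1.9, 1.6, 6.5]
grip_width: 0.0007
grasp_force: 3.0
```

>>> servo_tool([
  [[0,0,0.002,0,0,0,0],[0,0,0.004,0,0,0,0],[0,0,0.005,0,0,0,0],[0,0,0.005,0,0,0,0],[0,0,0.005,0,0,0,0]],
])

```text
time_s: 4.23
tool_pos: [0.5492, -0.1073, 0.066]
tool_rot: [180.0, -0.0, 90.0]
force: [-2.7, 2.1, 10.6]
grip_width: 0.0006
grasp_force: 4.8
```

>>> servo_tool([
  [[0,0,-0.02,0,0,0,0],[0,0,-0.15,0,0,0,0],[0,0,-0.283,0,0,0,0],[0,0,-0.283,0,0,0,0],[0.646,-0.119,-0.283,0,0,0,0],[0.646,-0.119,-0.283,0,0,0,0],[0.646,-0.119,-0.283,0,0,0,0],[0.646,-0.119,-0.283,0,0,0,0],[0.646,-0.119,-0.283,0,0,0,0],[0.646,-0.119,-0.283,0,0,0,0],[0.646,-0.119,-0.18,0,0,0,0],[0.646,-0.119,-0.085,0,0,0,0]],
])

```text
time_s: 5.23
tool_pos: [0.5149, 0.0873, 0.091]
tool_rot: [179.7, -0.1, 90.1]
force: [0.5, 0.4, -0.6]
grip_width: 0.0005
grasp_force: 0.0
```

Run:
```python
from cell import get_obs, eyes
from h import *
bars(eyes.read_camera("scene"))
o=get_obs();print(o["tool_pos"],o["force"])
```

```text
px [355. 152.] n 179 hsv [ 64. 151. 190.] ctr [501. 384.] size [32. 59.] ang 38.7 z 0.0785
px [326. 165.] n 417 hsv [ 12. 157. 153.] ctr [464.9 289.7] size [ 37. 107.] ang 87.5 z 0.0762
px [294. 218.] n 833 hsv [ 12. 157. 149.] ctr [515.1  86.6] size [161.4  34.6] ang 0.4 z 0.0773
px [252. 282.] n 1378 hsv [ 11. 155. 116.] ctr [ 549.2 -105.4] size [ 33.8 203.2] ang 85.0 z 0.0677
px [299. 258.] n 203 hsv [ 18.  57. 170.] ctr [5.991e+02 4.000e-01] size [34.6 26.8] ang 41.1 z 0.0734
px [157. 317.] n 796 hsv [ 12. 158. 149.] ctr [ 469.6 -287.1] size [93.7 33.7] ang 5.0 z 0.0778
px [270. 390.] n 134 hsv [ 15.   33.  122.5] ctr [ 734.6 -263.4] size [30.7 23.8] ang 0.2 z 0.0753
[0.50987111 0.08560738 0.0844562 ] [-3.55510838 -1.22868069 -3.29338835]
```

The longest bar is home, its top having gone from 76.8 to 67.7 mm, and its box hasn't shifted. Pressing the second bar.

>>> servo_tool([
  [[0,0,0,0,0,0,0],[0,0,0.02,0,0,0,0],[0,0,0.035,0,0,0,0],[0,0,0.045,0,0,0,0],[0,0,0.052,0,0,0,0],[0,0,0.059,0,0,0,0],[0,0,0.066,0,0,0,0],[0,0,0.072,0,0,0,0],[0,0,0.076,0,0,0,0],[0,0,0.08,0,0,0,0],[0,0,0.08,0,0,0,0]],
])

```text
time_s: 6.2
tool_pos: [0.5142, 0.0864, 0.0671]
tool_rot: [179.9, -0.0, 90.0]
force: [1.0, -1.0, 5.7]
grip_width: 0.0004
grasp_force: 2.7
```

>>> servo_tool([
  [[0,0,0.002,0,0,0,0],[0,0,0.004,0,0,0,0],[0,0,0.006,0,0,0,0],[0,0,0.006,0,0,0,0],[0,0,0.006,0,0,0,0]],
])

```text
time_s: 6.62
tool_pos: [0.5143, 0.0864, 0.066]
tool_rot: [179.9, -0.0, 90.0]
force: [0.5, -1.5, 8.5]
grip_width: 0.0004
grasp_force: 4.8
```

>>> servo_tool([
  [[0,0,0.002,0,0,0,0],[0,0,0.002,0,0,0,0],[0,0,0.002,0,0,0,0]],
])

```text
time_s: 6.87
tool_pos: [0.5143, 0.0864, 0.0656]
tool_rot: [179.9, -0.0, 90.0]
force: [-0.6, -1.5, 11.3]
grip_width: 0.0005
grasp_force: 5.5
```

>>> servo_tool([
  [[0,0,-0.02,0,0,0,0],[0,0,-0.15,0,0,0,0],[0,0,-0.283,0,0,0,0],[0,0,-0.283,0,0,0,0],[0.679,-0.19,-0.283,0,0,0,0],[0.679,-0.19,-0.283,0,0,0,0],[0.679,-0.19,-0.283,0,0,0,0],[0.679,-0.19,-0.283,0,0,0,0],[0.679,-0.19,-0.283,0,0,0,0],[0.679,-0.19,-0.283,0,0,0,0],[0.679,-0.19,-0.18,0,0,0,0],[0.679,-0.19,-0.085,0,0,0,0]],
])

```text
time_s: 7.87
tool_pos: [0.4559, 0.292, 0.0895]
tool_rot: [179.9, -0.1, 90.2]
force: [0.7, -0.0, -0.5]
grip_width: 0.0003
grasp_force: 0.0
```

Run:
```python
from cell import get_obs, eyes
from h import *
bars(eyes.read_camera("scene"))
o=get_obs();print(o["tool_pos"],o["force"])
```

```text
px [357. 154.] n 135 hsv [ 64. 152. 174.] ctr [506.1 377.8] size [32.  42.7] ang 35.0 z 0.0781
px [323. 164.] n 484 hsv [ 12. 157. 140.] ctr [457.8 290.6] size [ 35.3 123.4] ang 88.6 z 0.0761
px [313. 192.] n 74 hsv [ 19. 170. 144.] ctr [496.5 193.4] size [25.1 24.7] ang 45.7 z 0.0648
px [294. 220.] n 837 hsv [ 11. 156. 107.] ctr [514.3  86.9] size [161.7  34.5] ang 0.1 z 0.0679
px [252. 282.] n 1374 hsv [ 12. 159. 146.] ctr [ 549.7 -105.6] size [ 33.9 202. ] ang 85.0 z 0.0678
px [299. 258.] n 200 hsv [ 18.  57. 172.] ctr [599.1   0.6] size [34.8 27. ] ang 42.3 z 0.0732
px [157. 317.] n 794 hsv [ 12. 159. 147.] ctr [ 470.  -287.2] size [92.5 34.3] ang 4.9 z 0.0778
px [269. 391.] n 143 hsv [ 15.  34. 119.] ctr [ 734.6 -266.4] size [30.5 30.7] ang 89.7 z 0.0767
[0.45196781 0.28826972 0.08272484] [-2.41399329 -1.64915979 -3.40178706]
```

The second bar is home, with its top at 67.9 mm. Pressing the third.

>>> servo_tool([
  [[0,0,0,0,0,0,0],[0,0,0.02,0,0,0,0],[0,0,0.035,0,0,0,0],[0,0,0.045,0,0,0,0],[0,0,0.052,0,0,0,0],[0,0,0.059,0,0,0,0],[0,0,0.066,0,0,0,0],[0,0,0.072,0,0,0,0],[0,0,0.076,0,0,0,0],[0,0,0.08,0,0,0,0],[0,0,0.08,0,0,0,0]],
])

```text
time_s: 8.83
tool_pos: [0.4569, 0.2904, 0.0665]
tool_rot: [179.9, -0.1, 90.0]
force: [-1.2, -0.9, 8.2]
grip_width: 0.0003
grasp_force: 3.9
```

>>> servo_tool([
  [[0,0,0.002,0,0,0,0],[0,0,0.004,0,0,0,0],[0,0,0.004,0,0,0,0],[0,0,0.004,0,0,0,0]],
])

```text
time_s: 9.17
tool_pos: [0.4569, 0.2904, 0.0659]
tool_rot: [179.9, -0.1, 90.0]
force: [-1.5, -1.9, 10.8]
grip_width: 0.0007
grasp_force: 5.1
```

>>> servo_tool([
  [[0,0,-0.02,0,0,0,0],[0,0,-0.15,0,0,0,0],[0,0,-0.283,0,0,0,0],[0,0,-0.283,0,0,0,0],[-0.963,0.15,-0.283,0,0,0,0],[-0.963,0.15,-0.283,0,0,0,0],[-0.963,0.15,-0.283,0,0,0,0],[-0.963,0.15,-0.283,0,0,0,0],[-0.963,0.15,-0.283,0,0,0,0],[-0.963,0.15,-0.283,0,0,0,0],[-0.963,0.15,-0.283,0,0,0,0],[-0.963,0.15,-0.283,0,0,0,0]],
])

```text
time_s: 10.17
tool_pos: [0.5015, -0.0086, 0.1494]
tool_rot: [179.9, 0.2, 89.3]
force: [-0.3, -1.2, 0.4]
grip_width: 0.0003
grasp_force: 0.0
```

>>> servo_tool([
  [[-0.963,-0.108,0,0,0,0,0],[-0.963,-0.108,0,0,0,0,0],[-0.963,-0.108,0,0,0,0,0],[-0.963,-0.108,0,0,0,0,0],[-0.963,-0.108,0,0,0,0,0],[-0.963,-0.108,0,0,0,0,0],[-0.963,-0.108,0,0,0,0,0],[-0.963,-0.108,0,0,0,0,0],[-0.963,-0.108,0,0,0,0,0],[-0.963,-0.108,0.1,0,0,0,0],[-0.963,-0.108,0.198,0,0,0,0],[-0.963,-0.108,0.198,0,0,0,0]],
])

```text
time_s: 11.17
tool_pos: [0.4662, -0.2832, 0.0847]
tool_rot: [-179.5, -0.3, 90.2]
force: [-1.1, 0.9, -1.0]
grip_width: 0.0006
grasp_force: 0.0
```

Run:
```python
from cell import get_obs, eyes
from h import *
bars(eyes.read_camera("scene"))
o=get_obs();print(o["tool_pos"],o["force"])
```

```text
px [355. 152.] n 179 hsv [ 64. 153. 183.] ctr [500.5 384.3] size [31.8 58.5] ang 39.9 z 0.0781
px [323. 166.] n 473 hsv [ 12. 159. 147.] ctr [457.8 290.9] size [ 35.4 121. ] ang 89.3 z 0.0678
px [313. 192.] n 73 hsv [ 21. 164. 234.] ctr [496.6 193.3] size [23.9 24. ] ang 2.8 z 0.0654
px [294. 220.] n 843 hsv [ 11. 159. 144.] ctr [514.6  86.9] size [161.   35.4] ang 0.4 z 0.0679
px [252. 282.] n 1381 hsv [ 12. 159. 143.] ctr [ 549.9 -105.8] size [ 33.9 201.3] ang 84.6 z 0.0677
px [299. 258.] n 199 hsv [ 18.  57. 169.] ctr [598.9   1.3] size [34.5 27.3] ang 45.6 z 0.0733
px [156. 321.] n 299 hsv [ 11. 152.  79.] ctr [ 473.9 -298.8] size [95.8 29.5] ang 21.0 z 0.0765
px [269. 390.] n 134 hsv [ 15.   35.  116.5] ctr [ 734.8 -263.4] size [30.6 23.4] ang 1.4 z 0.0756
[ 0.46739846 -0.28441574  0.08719744] [-0.25488446  0.08623657  0.55977889]
```

The third bar is home at 67.8 mm. Pressing the shortest, whose partial reading comes from the gripper blocking the view.

>>> servo_tool([
  [[0,0,0,0,0,0,0],[0,0,0.02,0,0,0,0],[0,0,0.035,0,0,0,0],[0,0,0.045,0,0,0,0],[0,0,0.052,0,0,0,0],[0,0,0.059,0,0,0,0],[0,0,0.066,0,0,0,0],[0,0,0.072,0,0,0,0],[0,0,0.076,0,0,0,0],[0,0,0.08,0,0,0,0],[0,0,0.08,0,0,0,0]],
])

```text
time_s: 12.13
tool_pos: [0.47, -0.2877, 0.0666]
tool_rot: [179.9, -0.0, 90.1]
force: [1.5, 2.4, 6.8]
grip_width: 0.0005
grasp_force: 3.8
```

>>> servo_tool([
  [[0,0,0.002,0,0,0,0],[0,0,0.004,0,0,0,0],[0,0,0.005,0,0,0,0],[0,0,0.005,0,0,0,0],[0,0,0.005,0,0,0,0]],
])

```text
time_s: 12.55
tool_pos: [0.47, -0.2877, 0.0657]
tool_rot: [179.9, -0.0, 90.0]
force: [-1.1, 3.1, 10.4]
grip_width: 0.0007
grasp_force: 5.5
```

>>> servo_tool([
  [[0,0,-0.02,0,0,0,0],[0,0,-0.15,0,0,0,0],[0,0,-0.283,0,0,0,0],[0,0,-0.45,0,0,0,0],[0,0,-0.5,0,0,0,0],[0,0,-0.5,0,0,0,0],[0,0,-0.5,0,0,0,0],[0,0,-0.5,0,0,0,0]],
])

```text
time_s: 13.22
tool_pos: [0.468, -0.2874, 0.213]
tool_rot: [-179.9, -0.0, 90.0]
force: [-0.5, 0.4, -0.3]
grip_width: 0.0005
grasp_force: 0.0
```

Run:
```python
from cell import get_obs, eyes
from h import *
c=eyes.read_camera("scene");bars(c)
cv2.imwrite("pics/s2.png",c["frame"][:,:,::-1])
o=get_obs();print(o["tool_pos"],o["force"])
```

```text
px [355. 152.] n 181 hsv [ 64. 154. 184.] ctr [501.1 383.3] size [31.9 58.9] ang 39.0 z 0.0787
px [323. 166.] n 466 hsv [ 12. 159. 147.] ctr [458.7 290.7] size [ 36.8 120.7] ang 89.9 z 0.0681
px [313. 192.] n 74 hsv [ 21.  164.  234.5] ctr [496.2 193.3] size [25.4 24.7] ang 47.7 z 0.065
px [294. 220.] n 833 hsv [ 11. 159. 144.] ctr [514.6  87. ] size [162.1  34. ] ang 0.3 z 0.0679
px [252. 282.] n 1374 hsv [ 12. 159. 143.] ctr [ 549.3 -105.4] size [ 33.8 201.6] ang 84.8 z 0.0678
px [299. 258.] n 203 hsv [ 18.  57. 168.] ctr [598.7   0.9] size [34.8 26.9] ang 44.9 z 0.0726
px [158. 319.] n 756 hsv [ 12. 159. 144.] ctr [ 469.8 -287.3] size [91.9 33.5] ang 4.4 z 0.0678
px [270. 390.] n 134 hsv [ 15.  34. 117.] ctr [ 734.4 -264.5] size [26.  30.7] ang 89.0 z 0.0763
[ 0.46784733 -0.2872208   0.21259497] [ 1.36582942  0.93091786 -1.35223927]
```

View pics/s2.png

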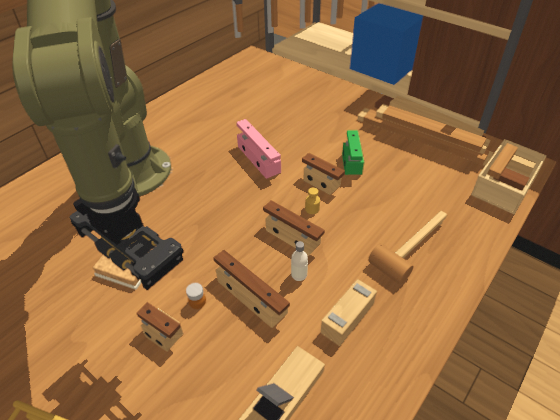

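The picture shows all four bars seated, at (252,282), (294,220), (323,166) and (158,319), each with its top at 68 mm. The boxes and other items haven't moved, and the gripper is clear. Handing in.

```bash
python3 -c "
from cell import env
print(env.sign_off())"
```

```text
the job is handed in; nothing more can be done
None
```

I pressed all four bars home in order, longest to shortest, with 10–11 N each; the tops measured 68 mm afterwards, nothing else appeared to move in the camera views, and I handed the job in at about 13 s.

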